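# Pack the keepsake box and snap the tin's cap on

### The job

Pack the open wooden keepsake box: stand the steel tin upright in its square bay and the dark wooden seal case upright in the narrow bay, both right down on the bay floor. Then take the loose steel cap from the tile coaster by its knob and press it straight down onto the stud of the packed tin until it clicks, keep on pressing firmly after the click so that it sits fully home, and finish while still holding the cap pressed down (do not let go or lift off). Leave the vase, the nail clipper and the dish where they stand.

Things in the scene. Friction and masses are not known exactly. Their poses are not given: they have to be found in the camera images.
- box: Open wooden keepsake box, heavy, does not move, 69 (its x) by 105 (its y) mm outside, 32 mm high, floor 6 mm thick, outer walls 7 mm, with one cross wall 5 mm thick making two bays 26 mm deep. Origin: centre of its underside. Turned about the vertical differently each time.
- tin_bay (a point): Centre of the floor of the larger bay, 55 x 55 mm (18 mm from the box's centre towards its own +y, 6 mm above the cabinet top). Axes are the box's.
- case_bay (a point): Centre of the floor of the narrow bay, 55 mm (box x) by 31 mm (box y) (30 mm from the box's centre towards its own -y, 6 mm above the cabinet top). Axes are the box's.
- tin: Round stainless steel tin standing upright, 50 mm in diameter and 58 mm high to its flat shoulder; a stud for the cap stands on the shoulder, on the axis (83 mm high in all). About 0.22 kg. Origin: centre of its underside, z up its axis.
- case: Dark wooden seal case with a thin brass line, a closed block 50 (its x) by 26 (its y) mm and 66 mm high, standing upright. Origin: centre of its underside.
- cap: Stainless steel snap cap, mouth down on the coaster: round skirt 44 mm in diameter, 31 mm high, with a flat top and a knob on it, 57 mm high in all. Mouth 28 mm wide; four sprung balls inside snap over the stud's bulge, at any turn about the axis. 0.07 kg. Origin: centre of its underside, z up its axis.
- coaster: Blue square tile coaster 100 x 100 mm, 8 mm thick, does not move. Origin: centre of its underside; the cap stands near its middle.
- vase: Empty cobalt glass vase, 80 mm at the widest, 170 mm high. Bystander. Origin: centre of its underside.
- clipper: Plastic nail clipper with a lever, 75 x 14 x 20 mm, lying flat, long along its x. Bystander. Origin: centre of its underside.
- dish: Small white ceramic dish, 100 mm across, 30 mm high, empty. Bystander. Origin: centre of its underside.
- tin_shoulder (a point): Centre of the tin's shoulder, 58 mm above its underside, where the cap's underside lies when home. The stud rises 25 mm from here: neck 22 mm in diameter, bulge 25 mm in diameter at 12.5 to 14 mm, then a cone narrowing to 15 mm at the top.
- cap_knob (a point): Foot of the cap's knob, on the axis, 31 mm above the cap's underside; the knob is a cylinder 22 mm in diameter, 26 mm high. Pressing on, the resistance rises to about 5 to 11 N, gives way some 7 to 10 mm before the cap is home, then the shoulder stops it firmly; keep pushing with 8 to 20 N.
There are look-alikes about, which are no part of the job. There is more than one size of the case; the one meant has the size given above. What is shaped like the cap but purple is not meant.

How it is judged:
On the way, in this order (a step that is already met when the one before it is completed fails the run):
1. tin and seal case stand upright on the floors of their bays, the cap still off the tin (horizontal distance between tin and tin_bay below 0.005 m and z of tin in the frame of tin_bay between -0.003 and 0.003 m and angle between each of tin, case's own z axis and vertical below 0.09 rad and horizontal distance between case and case_bay below 0.005 m and z of case in the frame of case_bay between -0.003 and 0.003 m and angle between the x axis of case and the x axis of box, either way round below 0.18 rad and distance between cap and tin above 0.1 m), for 0.2 s.
2. cap clicked onto the stud of the packed tin, fully home (horizontal distance between tin and tin_bay below 0.005 m and z of tin in the frame of tin_bay between -0.003 and 0.003 m and angle between each of tin, case's own z axis and vertical below 0.09 rad and horizontal distance between case and case_bay below 0.005 m and z of case in the frame of case_bay between -0.003 and 0.003 m and angle between the x axis of case and the x axis of box, either way round below 0.18 rad and z of cap in the frame of tin between 0.055 and 0.06 m and x of cap in the frame of tin between -0.003 and 0.003 m and y of cap in the frame of tin between -0.003 and 0.003 m and angle between the z axis of cap and the z axis of tin, either way round below 0.06 rad), for 0.2 s.
At the end, for the whole second after the job is handed in: Tin and case in their bays (5 mm sideways, 3 mm of the floor, 5 deg upright, case 10 deg square); cap on the tin's axis within 3 mm and 3.5 deg, underside within 2 mm of the shoulder; gripper still on the cap, pressing it on the tin with over 4 N through the last second (all of step 2 and contact force between cap and tin above 4 N and contact force between the fingers and cap above 2 N); the arm keeps its last pose, push and grip.
It fails at once if vase shoved or tipped (distance of vase from where it was at the start of the episode above 0.03 m or angle between vase's own z axis and vertical above 0.3 rad).
It fails at once if nail clipper shoved (distance of clipper from where it was at the start of the episode above 0.03 m).
It fails at once if dish shoved (distance of dish from where it was at the start of the episode above 0.03 m).
It also fails if it takes over 61 s, if anything falls off the work surface, if the arm or the gripper's body presses on something with over 40 N, if the wrist force passes 120 N, or if a joint passes its speed limit or range.

### The arm

A 7-joint arm with a two-finger parallel gripper is mounted at the origin on the work surface. World frame = base frame: x ahead of the robot, y to its left, z up, the work surface at z = 0. Lengths are in m, angles in rad, forces in N, time in s.
With the tool pointing down it reaches from about 0.425 to 0.925 m from the base axis. Payload 6.8 kg.
Tool frame: the origin (TCP) lies on the centre line of the jaws, within the pads' length; the fingertips stand 14 mm ahead of it and the grasp point (between the pads) lies 5 mm behind it (bot.finger_overhang is the distance from the TCP to the fingertips, in m); z points along the fingers, y is the line along which they close (so a half turn about z gives the same grasp; the last joint's range is limited). The gripper opens to 85 mm and grips with 20 to 120 N. Pads are 22 mm wide; open, the fingers measure 114 mm over their backs; the gripper's body (76 mm by 85 mm) begins 54 mm behind the grasp point. The pads swing forward as they close: fully open they stand 13 mm farther back than shut.
Start: joints at [1.029, 0.477, 0.022, 1.555, -0.011, 1.109, -0.083], TCP at [0.284, -0.612, 0.245] pointing down, gripper open.
Joint ranges: [-2.96, 2.96], [-0.34, 2.1], [-1.41, 1.46], [0.24, 2.44], [-1.37, 4.51], [0.17, 1.92], [-2.96, 2.96]. Speed limits (rad/s): [2.39, 2.39, 3.14, 3.14, 3.14, 3.14, 3.14].

### API

Orientations are given as a unit quaternion [w, x, y, z].
In Python, from station import bot gives the robot as it stands.
- The arm moves only by the shell command python3 -m inch 'ROWS' [OPENING] [FORCE]. ROWS is JSON, a list of rows, each a list of 4 numbers: the shift along the tool's x, y, z in m, then the turn about the tool's z in degrees. A call has 1 to 12 rows; each row shifts and turns the commanded pose from where the row before left it, along the tool's axes as they then stand; what a row does not reach is not made up. A row lasts 1/10 s, in which the tool goes at most 50 mm and 8.59 degrees, less where a joint would pass 70% of its speed; a pose out of reach is approached as far as the arm can. A call is refused whole if a number of a shift passes 0.05 or a number of a turn 8.59, either way. A call with a gripper value outside its range is refused whole. OPENING is the finger opening in m, from 0 to 0.0854, set as the call begins (- or left out, the last holds). The fingers move at their own pace and stop on an object; FORCE is the grip in N (left out, the last holds). Time passes only in rows, so rows that do not move let the fingers close. It gives the time, the measured TCP pose, the force, the opening and the grip force at its end, in the units of the state.
- bot.get_obs(): the state, without advancing time (a new reading comes with each control period).
- bot.read_camera(name): name is "side" or "top" or "wrist"; returns a dict with "color" (420x560x3 uint8, red, green, blue), "mtx" (3x3 intrinsics, pixels), "dist_coeffs" ([k1, k2, p1, p2, k3] as OpenCV has them; the pictures are not rectified), "world_from_camera" (4x4, takes a point from camera to world coordinates); the wrist camera has in their place "hand_eye" (4x4, takes a point from camera to tool coordinates, whose origin is the TCP and whose axes are the flange's). Camera axes: x right, y up, looking along -z (the intrinsics and any distortion apply to the point x, -y, -z); pixel columns grow to the right and rows downward; lengths in m; the calibration is good to about 2 mm. A picture is of the moment at which its call begins: read the wrist's pose just before it. There is no depth.
- bot.hand_in(): hands the job in; it is judged then, once.
The state is a dict: "t": time; "q": joint angles; "joint_vel": joint speeds; "joint_torque": joint torques, N m; "eef_pos": TCP position; "tool_rot": TCP orientation; "contact_force": force on the tool from outside, world axes, zero at the start; "torque": the same for the moment, N m; "gripper_width": opening from 0.0 (shut) to 1.0 (fully open); "grasp_force": force on a finger pad.
Only numpy, scipy, OpenCV 4.12 (cv2) and the standard library are available. Lean on these libraries where they do the work, as an engineer would, in place of code of your own. Each camera call takes 0.05 s, during which the arm holds its last target. There are 200 camera calls.

## Working session

There is one attempt and no reset: what is moved stays moved. The work goes in short steps, Python scripts to look and compute and a shell command to move; the robot and the scene stay as the last step left them, time stands still between calls to the robot, and variables do not carry over. Pictures are saved under pics/ and viewed, at most 10 in all, crops included, and the job is handed in when it is done.

```bash
ls; mkdir -p pics; cat > h.py <<'E'
import numpy as np, cv2
from station import bot
from scipy.spatial.transform import Rotation as R
def snap(name,fn):
    o=bot.get_obs(); c=bot.read_camera(name)
    cv2.imwrite('pics/'+fn+'.png',c['color'][:,:,::-1])
    if name=='wrist':
        T=np.eye(4);w,x,y,z=o['tool_rot'];T[:3,:3]=R.from_quat([x,y,z,w]).as_matrix();T[:3,3]=o['eef_pos']
        c['world_from_camera']=T@np.array(c['hand_eye'])
    np.savez('pics/'+fn,K=c['mtx'],d=c['dist_coeffs'],T=c['world_from_camera'])
    return c
def ray(fn,px,z):
    f=np.load('pics/'+fn+'.npz');px=np.array(px,float).reshape(-1,1,2)
    u=cv2.undistortPoints(px,f['K'],f['d'])[:,0]
    d=np.c_[u[:,0],-u[:,1],-np.ones(len(u))]@f['T'][:3,:3].T;o=f['T'][:3,3]
    return o+d*((np.broadcast_to(z,len(u))-o[2])/d[:,2])[:,None]
def proj(fn,P):
    f=np.load('pics/'+fn+'.npz');Ti=np.linalg.inv(f['T']);P=np.atleast_2d(P)
    c=P@Ti[:3,:3].T+Ti[:3,3];c=c*[1,-1,-1]
    return cv2.projectPoints(c,np.zeros(3),np.zeros(3),f['K'],f['d'])[0][:,0]
E
python3 - <<'E'
from h import *
for n in('top','side'):
    c=snap(n,n+'0'); print(n,np.array(c['world_from_camera']).round(3).tolist(),np.array(c['mtx']).round(0).tolist())
a=cv2.imread('pics/top0.png');cv2.imwrite('pics/top0b.png',cv2.resize(a,(800,600),interpolation=cv2.INTER_CUBIC))
o=bot.get_obs();print(o)
E
```

```text
pics
top [[-0.024, 0.998, -0.066, 0.463], [-1.0, -0.024, -0.002, 0.028], [-0.003, 0.066, 0.998, 1.35], [0.0, 0.0, 0.0, 1.0]] [[545.0, 0.0, 283.0], [0.0, 545.0, 215.0], [0.0, 0.0, 1.0]]
side [[-0.683, 0.444, -0.58, -0.179], [-0.73, -0.413, 0.544, 0.727], [0.002, 0.795, 0.606, 0.846], [0.0, 0.0, 0.0, 1.0]] [[492.0, 0.0, 271.0], [0.0, 492.0, 214.0], [0.0, 0.0, 1.0]]
{'t': 0.1, 'q': array([ 1.02888581,  0.47773273,  0.02235125,  1.55635574, -0.01148438,
        1.10928869, -0.08308793]), 'joint_vel': array([ 3.30028809e-04, -1.68127145e-03, -4.96265104e-04, -2.38834316e-03,
        8.03100261e-05, -5.64032554e-04,  3.85890459e-04]), 'joint_torque': array([ 5.48013108e-03, -5.97758639e+01,  1.61391858e+00, -2.81953132e+01,
        1.27716290e-02,  5.04687967e-03,  4.42550444e-06]), 'eef_pos': array([ 0.28349183, -0.61202015,  0.2444115 ]), 'tool_rot': array([-7.90890801e-04,  9.76564426e-01,  2.15223690e-01, -2.45343073e-04]), 'contact_force': array([0.70040573, 0.06234784, 0.27539906]), 'torque': array([ 0.00068757, -0.01614772, -0.0301669 ]), 'grasp_force': 0.0, 'gripper_width': 0.9998126243994783}
```

View pics/top0b.png

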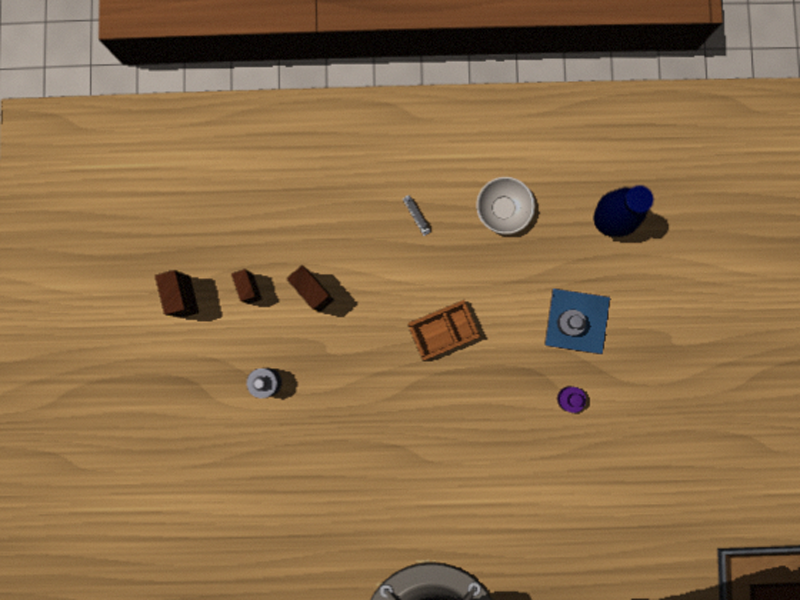

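View pics/side0.png

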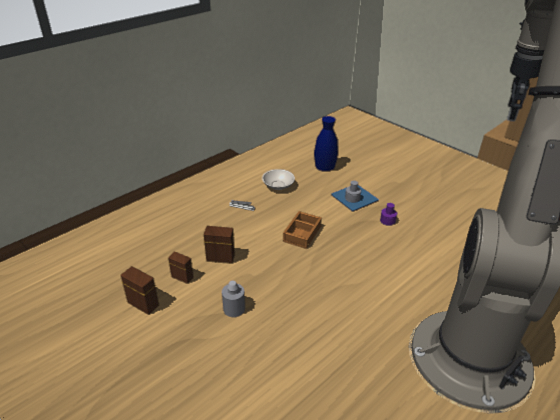

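The top view (800x600) shows the tin at (263,382), three dark cases at (173,293), (245,286) and (310,288), the box at (445,331), the coaster and cap at (575,321), the purple decoy at (572,400), the dish at (506,207), the clipper at (417,215) and the vase at (625,210). Next I'll enlarge the cases and the box.

```bash
python3 - <<'E'
from h import *
a=cv2.imread('pics/top0.png')
A=cv2.resize(a[180:285,100:250],None,fx=5.3,fy=5.3,interpolation=cv2.INTER_CUBIC)[:300]
b=cv2.resize(a[195:265,275:435],None,fx=5,fy=5,interpolation=cv2.INTER_CUBIC)
A=cv2.resize(a[180:236,100:250],None,fx=5,fy=5,interpolation=cv2.INTER_CUBIC) # 750x280
A=cv2.copyMakeBorder(A,0,0,0,50,cv2.BORDER_CONSTANT)
b=b[:310]
cv2.imwrite('pics/crop1.png',np.vstack([A,b]))
E
```

```text
(no output)
```

View pics/crop1.png

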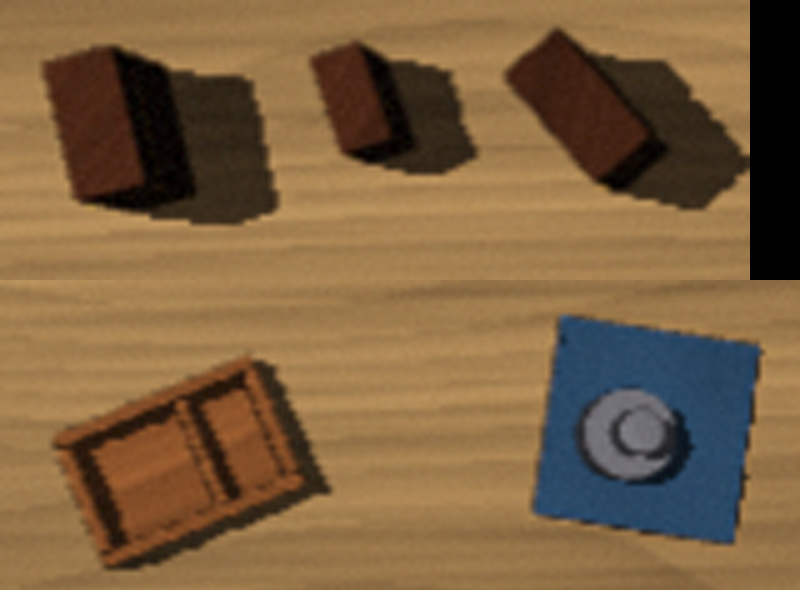

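```bash
python3 - <<'E'
from h import *
def f(p,ox,oy,z,fn='top0'):
    p=np.array(p,float); return ray(fn,(p+.5)/5-.5+[ox,oy],z)
for n,p,z in(('L',[(44,62),(112,46),(145,187),(76,202)],.08),('M',[(311,58),(357,42),(393,143),(349,157)],.05),('R',[(505,75),(557,29),(665,143),(613,188)],.066)):
    P=f(p,100,180,z); e=np.diff(np.r_[P,P[:1]],axis=0)[:,:2]
    print(n,P.mean(0).round(4),(np.linalg.norm(e,axis=1)*1e3).round(1),np.degrees(np.arctan2(e[:,1],e[:,0])).round(1))
P=f([(55,440),(250,357),(303,477),(108,565)],275,195-56,.032);e=np.diff(np.r_[P,P[:1]],axis=0)[:,:2]
print('box',P.mean(0).round(4),(np.linalg.norm(e,axis=1)*1e3).round(1),np.degrees(np.arctan2(e[:,1],e[:,0])).round(1))
print('cap knob top',f([(643,430)],275,139,.065),'skirt top',f([(628,434)],275,139,.039))
print('tin',ray('top0',[(264*.7-.0,382*.7)],.083))
s=.7
print('dish,vase,clip',ray('top0',[(506*s,207*s),(622*s,212*s),(417*s,215*s)],[.03,.06,.01]).round(3).tolist())
E
```

```text
L [0.5809 0.4158 0.08  ] [33.  68.6 33.3 68.1] [ -78.2 -167.1  100.8   12.7]
M [0.5922 0.3    0.05  ] [23.4 51.9 22.1 51.4] [ -72.2 -161.1  106.3   20.4]
R [0.5837 0.1863 0.066 ] [32.9 74.9 32.4 74.5] [ -49.6 -137.8  129.7   42.5]
box [ 0.5105 -0.0354  0.032 ] [102.8  63.5 103.4  65.5] [ -68.3 -157.8  112.8   21.6]
cap knob top [[ 0.51785727 -0.25341636  0.065     ]] skirt top [[ 0.5172121 -0.2517771  0.039    ]]
tin [[0.4301237  0.26058559 0.083     ]]
dish,vase,clip [[0.718, -0.149, 0.03], [0.699, -0.339, 0.06], [0.711, 0.004, 0.01]]
```

The middle case measures about 51x23 mm, so it is the one meant. The left and right ones are bigger. The box's yaw is about 22°, with the large bay towards world +y. I'll add a move calculator and go over the box for a close look.

```bash
cat >> h.py <<'E'
def psi(o=None):
    o=o or bot.get_obs();w,x,y,z=o['tool_rot'];m=R.from_quat([x,y,z,w]).as_matrix()
    return np.degrees(np.arctan2(m[1,0],m[0,0])),m
def to(x,y,z,ps=None):
    o=bot.get_obs();p,m=psi(o);t=0 if ps is None else (p-ps+180)%360-180
    a=np.radians(p-t);d=np.array([x,y,z])-o['eef_pos']
    s=np.array([d[0]*np.cos(a)+d[1]*np.sin(a),d[0]*np.sin(a)-d[1]*np.cos(a),-d[2]])
    print('t',o['t'],'pos',o['eef_pos'].round(4),'psi',p.round(2),'turn',round(t,2),'then shift',s.round(4),'rows',round(np.linalg.norm(s)/.05,1),'tilt',m[:2,2].round(4),'F',o['contact_force'].round(1),'w',o['gripper_width'],'g',o['grasp_force'])
E
python3 - <<'E'
from h import *
print(bot.finger_overhang)
to(.50,-.035,.28)
c=bot.read_camera('wrist');print(np.array(c['hand_eye']).round(3).tolist(),np.array(c['mtx']).round(0).tolist())
E
```

```text
0.014
t 0.1 pos [ 0.2835 -0.612   0.2444] psi 24.86 turn 0 then shift [ 0.439  -0.4326 -0.0356] rows 12.3 tilt [-0.0008  0.0014] F [0.7 0.1 0.3] w 0.9998126243994783 g 0.0
[[0.0, 0.957, 0.291, 0.075], [1.0, -0.001, 0.0, -0.001], [0.0, 0.291, -0.957, -0.128], [0.0, 0.0, 0.0, 1.0]] [[355.0, 0.0, 283.0], [0.0, 355.0, 210.0], [0.0, 0.0, 1.0]]
```

```bash
python3 -m inch '[[0.034,-0.034,0.0035,0],[0.034,-0.034,0.0035,0],[0.034,-0.034,0.0035,0],[0.034,-0.034,0.0035,0],[0.034,-0.034,0.0035,0],[0.034,-0.034,0.0035,0],[0.034,-0.034,0.0035,0],[0.034,-0.034,0.0035,0],[0.034,-0.034,0.0035,0],[0.034,-0.034,0.0035,0],[0.034,-0.034,0.0035,0],[0.034,-0.034,0.0035,0]]' 0.08; python3 -m inch '[[0,0,0,3],[0,0,0,0],[0,0,0,0]]'
python3 - <<'E'
from h import *
to(.5105,-.035,.2,22)
snap('wrist','w1')
a=cv2.imread('pics/w1.png');cv2.imwrite('pics/w1b.png',cv2.resize(a,(800,600),interpolation=cv2.INTER_CUBIC))
E
```

```text
t: 1.35
eef_pos: [0.4827, -0.069, 0.2032]
tool_rot: [0.0, 0.977, 0.215, 0.0]
contact_force: [1.1, -0.4, -0.2]
gripper_width: 0.936
grasp_force: 0.0
t: 1.65
eef_pos: [0.4821, -0.0717, 0.2031]
tool_rot: [0.0, 0.982, 0.19, -0.0]
contact_force: [0.3, -0.4, 0.5]
gripper_width: 0.937
grasp_force: 0.0
t 1.65 pos [ 0.4821 -0.0717  0.2031] psi 21.85 turn -0.15 then shift [ 0.0401 -0.0233  0.0031] rows 0.9 tilt [-0.0006 -0.0005] F [ 0.3 -0.4  0.5] w 0.937455409650429 g 0.0
```

View pics/w1b.png

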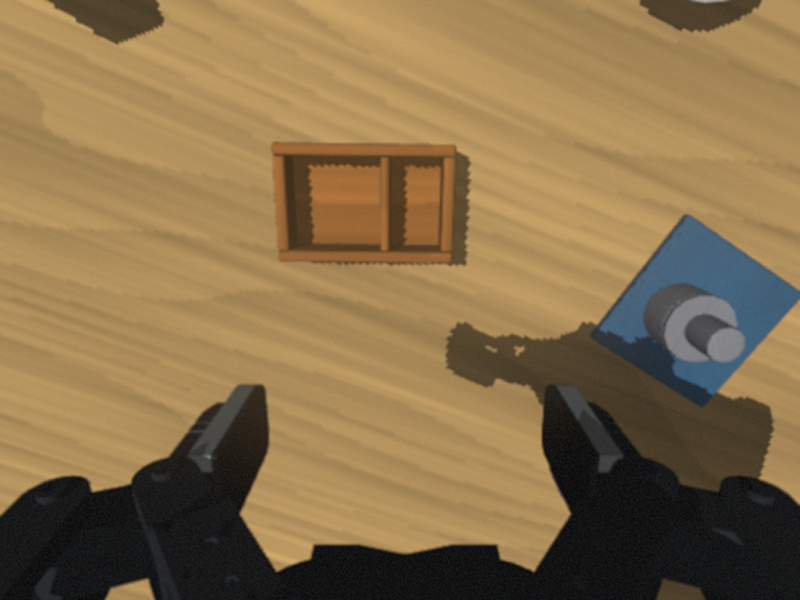

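The wrist view shows the box rim corners at (273,143), (456,147), (452,262) and (280,261), and the cap's knob top at (725,345).

```bash
python3 - <<'E'
from h import *
g=lambda p,z:ray('w1',(np.array(p,float)+.5)*.7-.5,z)
P=g([(273,143),(456,147),(452,262),(280,261)],.032);e=np.diff(np.r_[P,P[:1]],axis=0)[:,:2]
c=P.mean(0)[:2];print('box',c.round(4),(np.linalg.norm(e,axis=1)*1e3).round(1),np.degrees(np.arctan2(e[:,1],e[:,0])).round(1))
# box fit by reprojection
from scipy.optimize import least_squares
px=(np.array([(273,143),(456,147),(452,262),(280,261)],float)+.5)*.7-.5
def W(v):
    cc,ss=np.cos(v[2]),np.sin(v[2]);q=np.array([(.0345,.0525),(.0345,-.0525),(-.0345,-.0525),(-.0345,.0525)])
    return np.c_[q@np.array([[cc,ss],[-ss,cc]])+v[:2],np.full(4,.032)]
r=least_squares(lambda v:(proj('w1',W(v))-px).ravel(),[c[0],c[1],.38]);print(r.x,np.degrees(r.x[2]),r.fun.round(1))
x,y,a=r.x;u=np.array([-np.sin(a),np.cos(a)])
print('tinbay',r.x[:2]+.018*u,'casebay',r.x[:2]-.03*u)
print('cap',g([(726,345),(701,331)],[.065,.039]))
to(.56,.26,.19,20)
E
```

```text
box [ 0.5116 -0.0335] [103.2  66.4 103.8  67.9] [ -69.3 -158.5  111.6   21. ]
[ 0.51141815 -0.03359391  0.36902074] 21.143330749944237 [-1.  -0.5  1.2 -1.5  0.5  1.7 -0.7  0.8]
tinbay [ 0.50492551 -0.01680565] casebay [ 0.52223922 -0.06157434]
cap [[ 0.51857951 -0.25021357  0.065     ]
 [ 0.51763201 -0.25140335  0.039     ]]
t 1.7 pos [ 0.482  -0.0721  0.2032] psi 21.8 turn 1.8 then shift [ 0.1868 -0.2854  0.0132] rows 6.8 tilt [-0.0005 -0.0005] F [-0.1 -0.6  0.8] w 0.9372427843304189 g 0.0
```

```bash
python3 -m inch '[[0.025,-0.042,0,1.8],[0.025,-0.042,0,0],[0.025,-0.042,0,0],[0.025,-0.042,0,0],[0.025,-0.042,0,0],[0.025,-0.042,0,0],[0.025,-0.042,0,0],[0.012,-0.012,0,0],[0,0,0,0],[0,0,0,0],[0,0,0,0]]'
python3 - <<'E'
from h import *
to(.592,.298,.2,20)
snap('wrist','w2')
a=cv2.imread('pics/w2.png');cv2.imwrite('pics/w2b.png',cv2.resize(a,(800,600),interpolation=cv2.INTER_CUBIC))
E
```

```text
t: 2.8
eef_pos: [0.5521, 0.2782, 0.2031]
tool_rot: [0.001, 0.985, 0.173, -0.0]
contact_force: [0.7, 0.3, -0.2]
gripper_width: 0.936
grasp_force: 0.0
t 2.8 pos [0.5521 0.2782 0.2031] psi 19.88 turn -0.12 then shift [ 0.0443 -0.005   0.0031] rows 0.9 tilt [-0.0002 -0.0017] F [ 0.7  0.3 -0.2] w 0.9356145389878483 g 0.0
```

View pics/w2b.png

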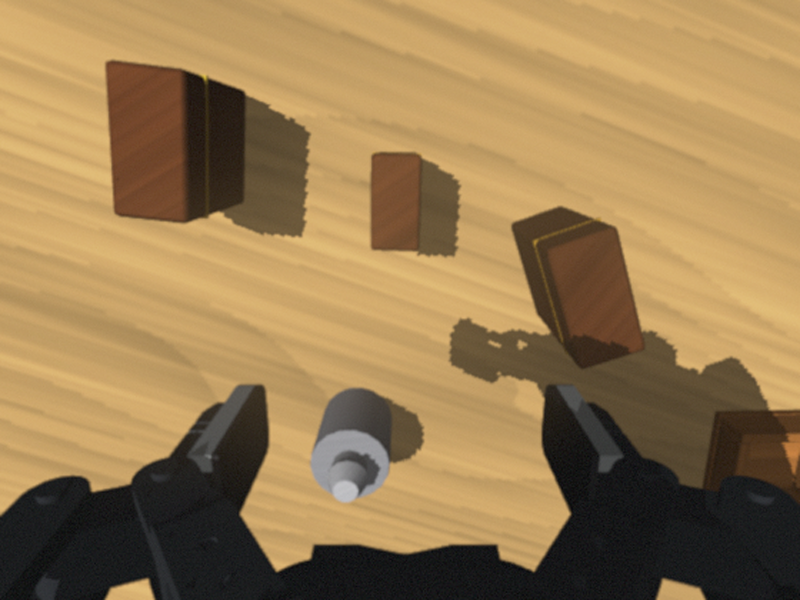

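The wrist view shows the middle case's top corners at (371,153), (421,153), (419,250) and (371,249), the tin's stud top at (346,491), and its shoulder centre at about (351,463).

```bash
python3 - <<'E'
from h import *
g=lambda p,z:ray('w2',(np.array(p,float)+.5)*.7-.5,z)
for n,z,q in(('M',.066,[(371,153),(421,153),(419,250),(371,249)]),('R',.066,[(550,247),(616,227),(643,351),(582,367)]),('R',.086,[(550,247),(616,227),(643,351),(582,367)])):
    P=g(q,z);e=np.diff(np.r_[P,P[:1]],axis=0)[:,:2];print(n,P.mean(0).round(4),(np.linalg.norm(e,axis=1)*1e3).round(1),np.degrees(np.arctan2(e[:,1],e[:,0])).round(1))
    if n=='M':c=P.mean(0)
print('tin',g([(346,491),(351,463)],[.083,.058]))
to(c[0],c[1],.06,20)
E
```

```text
M [0.594  0.2997 0.066 ] [25.1 49.5 25.5 48.9] [ -70.1 -160.8  108.7   18.8]
R [0.5819 0.1778 0.066 ] [35.2 73.9 34.7 73.3] [ -52.6 -141.4  126.4   39. ]
R [0.585  0.1874 0.086 ] [32.6 68.4 32.1 67.8] [ -52.6 -141.4  126.4   39. ]
tin [[0.43091815 0.27173415 0.083     ]
 [0.43232098 0.27181239 0.058     ]]
t 2.85 pos [0.5521 0.2784 0.2032] psi 19.88 turn -0.12 then shift [ 0.0467 -0.0057  0.1432] rows 3.0 tilt [-0.0001 -0.0014] F [0.2 0.2 0.2] w 0.9364166885421282 g 0.0
```

```bash
python3 -m inch '[[0.0233,-0.0028,0,0.5],[0.0234,-0.0029,0,0],[0,0,0.045,0],[0,0,0.045,0],[0,0,0.04,0],[0,0,0.02,0],[0,0,0.005,0],[0,0,0,0],[0,0,0,0]]'; python3 -c "
from h import *
to(.594,.2997,.048,19.3)"; python3 -m inch '[[0,0,0,0],[0,0,0,0],[0,0,0,0],[0,0,0,0],[0,0,0,0],[0,0,0,0]]' 0.0 40;  python3 -c "
from h import *
to(.594,.2997,.16,19.3)"
```

```text
t: 3.75
eef_pos: [0.5948, 0.3023, 0.0501]
tool_rot: [-0.0, 0.986, 0.169, 0.001]
contact_force: [0.5, -0.1, 0.8]
gripper_width: 0.935
grasp_force: 0.0
t 3.75 pos [0.5948 0.3023 0.0501] psi 19.51 turn 0.21 then shift [-0.0017  0.0022  0.0021] rows 0.1 tilt [0.0023 0.0012] F [ 0.5 -0.1  0.8] w 0.9349573800749784 g 0.0
t: 4.35
eef_pos: [0.5939, 0.3023, 0.0488]
tool_rot: [0.0, 0.985, 0.17, 0.0]
contact_force: [-1.6, -0.7, 5.3]
gripper_width: 0.297
grasp_force: 45.1
t 4.35 pos [0.5939 0.3023 0.0488] psi 19.55 turn 0.25 then shift [-0.0008  0.0025 -0.1112] rows 2.2 tilt [0.0006 0.0001] F [-1.6 -0.7  5.3] w 0.29732649868790484 g 45.132073760032654
```

```bash
python3 -m inch '[[0,0,-0.02,0],[0,0,-0.045,0],[0,0,-0.045,0],[-0.024,0.039,0,-1.6],[-0.025,0.039,0,0],[-0.025,0.039,0,0],[-0.025,0.039,0,0],[-0.025,0.039,0,0],[-0.025,0.039,0,0],[-0.025,0.039,0,0],[-0.024,0.038,0,0],[0,0,0,0]]'; python3 -m inch '[[0,0,0,0],[0,0,0,0]]'; python3 - <<'E'
from h import *
to(.5222,-.0618,.0555,21.2)
snap('wrist','w3')
a=cv2.imread('pics/w3.png');cv2.imwrite('pics/w3b.png',cv2.resize(a,(800,600),interpolation=cv2.INTER_CUBIC))
E
```

```text
t: 5.55
eef_pos: [0.5178, -0.0668, 0.1576]
tool_rot: [0.002, 0.984, 0.178, -0.002]
contact_force: [-1.2, 0.4, -2.0]
gripper_width: 0.296
grasp_force: 44.3
t: 5.75
eef_pos: [0.5202, -0.0576, 0.1582]
tool_rot: [-0.0, 0.983, 0.184, 0.0]
contact_force: [0.1, -0.2, 0.3]
gripper_width: 0.303
grasp_force: 44.3
t 5.75 pos [ 0.5202 -0.0576  0.1582] psi 21.25 turn 0.05 then shift [0.0003 0.0046 0.1027] rows 2.1 tilt [0.0002 0.0008] F [ 0.1 -0.2  0.3] w 0.3030482124010472 g 44.343114495277405
```

View pics/w3b.png

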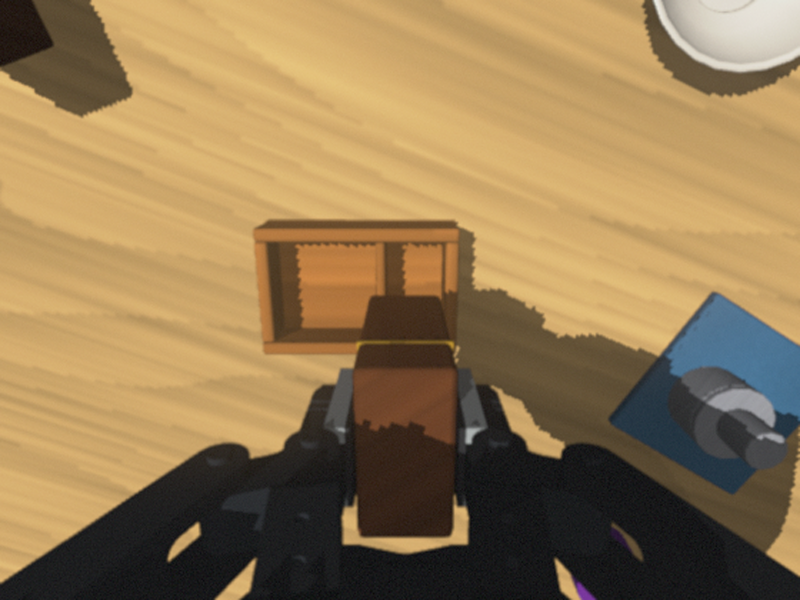

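The wrist view shows the case held square and centred at column ~405. The box rim's outer corners are at TL (255,228), TR (459,228) and BL (264,354). The inner narrow-bay walls are at columns ~386 and ~444. I'll refit the box pose from these.

```bash
python3 - <<'E'
from h import *
from scipy.optimize import least_squares
q=np.array([(.0345,.0525),(.0345,-.0525),(-.0345,.0525)])
px=(np.array([(255,228),(459,228),(264,354)],float)+.5)*.7-.5
def W(v):
    cc,ss=np.cos(v[2]),np.sin(v[2]);return np.c_[q@np.array([[cc,ss],[-ss,cc]])+v[:2],np.full(3,.032)]
r=least_squares(lambda v:(proj('w3',W(v))-px).ravel(),[.511,-.034,.37]);x,y,a=r.x;u=np.array([-np.sin(a),np.cos(a)])
print(r.x,np.degrees(a),r.fun.round(1),'tinbay',r.x[:2]+.018*u,'casebay',r.x[:2]-.03*u)
# case top centre in hand: far top edge and near top edge
g=lambda p,z:ray('w3',(np.array(p,float)+.5)*.7-.5,z)
z=bot.get_obs()['eef_pos'][2]-.0488
print(g([(406,297)],z),g([(405,366),(404,535)],z+.066))
to(*(r.x[:2]-.03*u),.0555,np.degrees(a))
E
```

```text
[ 0.5119083  -0.03349018  0.37087547] 21.24959910044129 [-1.6 -0.2  1.7 -0.  -0.2  0.5] tinbay [ 0.50538453 -0.01671399] casebay [ 0.52278125 -0.06145049]
[[ 0.5406108  -0.04865076  0.10946516]] [[ 0.54277542 -0.04748389  0.17546516]
 [ 0.49711648 -0.06498403  0.17546516]]
t 5.8 pos [ 0.5203 -0.0572  0.1583] psi 21.3 turn 0.05 then shift [0.0008 0.0049 0.1028] rows 2.1 tilt [0.0002 0.0009] F [ 0.5  0.6 -1.6] w 0.2997212904048029 g 44.34297859668732
```

```bash
python3 -m inch '[[0.0018,0.0045,0,0],[0,0,0.035,0],[0,0,0.03,0],[0,0,0,0],[0,0,0,0],[0,0,0,0],[0,0,0.01,0],[0,0,0.01,0],[0,0,0,0],[0,0,0,0]]'; python3 -c "
from h import *
to(.5229,-.0611,.0548,21.2)"
```

```text
t: 6.8
eef_pos: [0.523, -0.0626, 0.073]
tool_rot: [-0.0, 0.983, 0.184, -0.0]
contact_force: [-0.5, 0.0, -0.9]
gripper_width: 0.299
grasp_force: 44.2
t 6.8 pos [ 0.523  -0.0626  0.073 ] psi 21.16 turn -0.04 then shift [ 0.0004 -0.0014  0.0182] rows 0.4 tilt [-0.0008  0.    ] F [-0.5  0.  -0.9] w 0.29864454772623067 g 44.212807416915894
```

```bash
python3 -m inch '[[0,-0.001,0.006,0],[0,0,0.005,0],[0,0,0.004,0],[0,0,0.003,0],[0,0,0.0005,0],[0,0,0,0],[0,0,0,0]]'; python3 -c "
from h import *
to(.5229,-.0611,.0548,21.2)"
```

```text
t: 7.5
eef_pos: [0.5228, -0.0617, 0.0548]
tool_rot: [0.0, 0.983, 0.184, -0.0]
contact_force: [-1.9, 0.5, 2.8]
gripper_width: 0.301
grasp_force: 44.7
t 7.5 pos [ 0.5228 -0.0617  0.0548] psi 21.15 turn -0.05 then shift [ 0.0003 -0.0005  0.    ] rows 0.0 tilt [-0.0002 -0.0001] F [-1.9  0.5  2.8] w 0.30100143490547493 g 44.73386228084564
```

```bash
python3 -m inch '[[0,0,0,0],[0,0,0,0],[0,0,0,0],[0,0,-0.02,0],[0,0,-0.04,0],[0,0,-0.04,0],[0,0,-0.04,0]]' 0.06; python3 -c "
from h import *
print(bot.get_obs()['q'].round(2))
to(.4315,.2718,.2,-68.8);to(.4315,.2718,.2,111.2)"
```

```text
t: 8.2
eef_pos: [0.5227, -0.0616, 0.1962]
tool_rot: [-0.0, 0.983, 0.184, -0.0]
contact_force: [-0.4, 0.1, -0.4]
gripper_width: 0.704
grasp_force: 0.0
[ 0.29  0.31 -0.34  1.94  0.13  0.91 -1.33]
t 8.2 pos [ 0.5227 -0.0616  0.1962] psi 21.16 turn 89.96 then shift [-0.3438 -0.0355 -0.0038] rows 6.9 tilt [-0.0002  0.0002] F [-0.4  0.1 -0.4] w 0.7037144051234723 g 0.0
t 8.2 pos [ 0.5227 -0.0616  0.1962] psi 21.16 turn -90.04 then shift [ 0.3438  0.0355 -0.0038] rows 6.9 tilt [-0.0002  0.0002] F [-0.4  0.1 -0.4] w 0.7037144051234723 g 0.0
```

```bash
python3 -m inch '[[0,0,0,-8.2],[0,0,0,-8.2],[0,0,0,-8.2],[0,0,0,-8.2],[0,0,0,-8.2],[0,0,0,-8.2],[0,0,0,-8.2],[0,0,0,-8.2],[0,0,0,-8.2],[0,0,0,-8.2],[0,0,0,-8.0],[0,0,0,0]]' 0.082; python3 -m inch '[[0.048,0.005,0,0],[0.048,0.005,0,0],[0.048,0.005,0,0],[0.048,0.005,0,0],[0.048,0.005,0,0],[0.048,0.005,0,0],[0.048,0.005,0,0],[0.008,0.0005,0,0],[0,0,0,0],[0,0,0,0]]'; python3 -c "
from h import *
to(.4315,.2718,.048,111.2)"
```

```text
t: 9.4
eef_pos: [0.5229, -0.0618, 0.1947]
tool_rot: [-0.0, 0.565, 0.825, 0.0]
contact_force: [-0.7, 1.4, -0.0]
gripper_width: 0.962
grasp_force: 0.0
t: 10.4
eef_pos: [0.4324, 0.2706, 0.1945]
tool_rot: [0.0, 0.567, 0.824, -0.001]
contact_force: [-0.0, -0.6, 0.6]
gripper_width: 0.96
grasp_force: 0.0
t 10.4 pos [0.4324 0.2706 0.1945] psi 110.98 turn -0.22 then shift [ 0.0014 -0.0004  0.1465] rows 2.9 tilt [-0.0002 -0.0013] F [-0.  -0.6  0.6] w 0.960094348959039 g 0.0
```

```bash
python3 -m inch '[[0.001,0,0.04,-0.2],[0,0,0.04,0],[0,0,0.04,0],[0,0,0.02,0],[0,0,0.006,0],[0,0,0,0],[0,0,0,0]]'; python3 -m inch '[[0,0,0,0],[0,0,0,0],[0,0,0,0],[0,0,0,0],[0,0,0,0]]' 0.0 50;  python3 -c "
from h import *
to(.5052,-.0168,.16,111.2)"
```

```text
t: 11.1
eef_pos: [0.4327, 0.2726, 0.0499]
tool_rot: [0.001, 0.565, 0.825, 0.001]
contact_force: [0.2, 0.3, -0.3]
gripper_width: 0.958
grasp_force: 0.0
t: 11.6
eef_pos: [0.4321, 0.2731, 0.05]
tool_rot: [0.001, 0.564, 0.826, 0.0]
contact_force: [-0.7, -2.1, 8.8]
gripper_width: 0.557
grasp_force: 50.2
t 11.6 pos [0.4321 0.2731 0.05  ] psi 111.34 turn 0.14 then shift [-0.2967 -0.0367 -0.11  ] rows 6.4 tilt [ 0.0016 -0.    ] F [-0.7 -2.1  8.8] w 0.5568551478422556 g 50.23292541503906
```

```bash
python3 -m inch '[[0,0,-0.02,0],[0,0,-0.04,0],[0,0,-0.04,0],[-0.045,-0.0055,0,0],[-0.045,-0.0055,0,0],[-0.045,-0.0055,0,0],[-0.045,-0.0055,0,0],[-0.045,-0.0055,0,0],[-0.045,-0.0055,0,0],[-0.0267,-0.0037,0,0],[0,0,0,0],[0,0,0,0]]'; python3 -m inch '[[0,0,0,0],[0,0,0,0]]'; python3 - <<'E'
from h import *
to(.5052,-.0168,.056,111.2)
snap('wrist','w4')
a=cv2.imread('pics/w4.png');cv2.imwrite('pics/w4b.png',cv2.resize(a,(800,600),interpolation=cv2.INTER_CUBIC))
E
```

```text
t: 12.8
eef_pos: [0.5053, -0.0171, 0.1489]
tool_rot: [-0.0, 0.564, 0.825, 0.0]
contact_force: [-0.3, 0.5, -1.5]
gripper_width: 0.554
grasp_force: 52.4
t: 13.0
eef_pos: [0.5052, -0.0153, 0.149]
tool_rot: [-0.0, 0.563, 0.827, 0.0]
contact_force: [-0.4, 0.2, -1.4]
gripper_width: 0.556
grasp_force: 52.4
t 13.0 pos [ 0.5052 -0.0153  0.149 ] psi 111.5 turn 0.3 then shift [-0.0014 -0.0005  0.093 ] rows 1.9 tilt [0.0002 0.0003] F [-0.4  0.2 -1.4] w 0.5562844432473447 g 52.400264739990234
```

View pics/w4b.png

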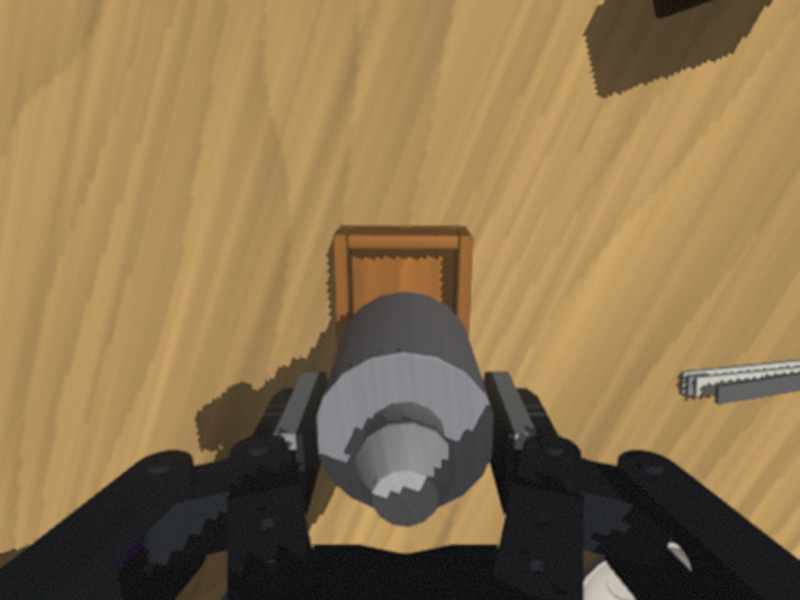

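The wrist view shows the tin upright in the gripper, with its shoulder centre at ~(404,433), stud top ~(405,497) and bottom far edge at (404,293). The box's end rim corners are at (335,235) and (472,235).

```bash
python3 - <<'E'
from h import *
g=lambda p,z:ray('w4',(np.array(p,float)+.5)*.7-.5,z)
o=bot.get_obs();b=o['eef_pos'][2]-.05;u=np.array([-np.sin(np.radians(21.2)),np.cos(np.radians(21.2)),0])
for n,P in(('should',g([(404.5,433)],b+.058)[0]),('shtop-25',g([(404.5,352)],b+.058)[0]-.025*u),('stud',g([(405,497)],b+.083)[0]),('bot',g([(404,293)],b)[0]-.025*u)):
    d=P-o['eef_pos'];print(n,P.round(4),'along boxy',(d@u).round(4),'boxx',(d[0]*u[1]-d[1]*u[0]).round(4))
E1=g([(335,235)],.032)[0];E2=g([(472,235)],.032)[0];print(np.linalg.norm(E2-E1),'tinbay',(E1+E2)/2-.0345*u,np.degrees(np.arctan2(*(E2-E1)[1::-1])))
E
```

```text
should [ 0.5053 -0.0137  0.1569] along boxy 0.0016 boxx 0.0007
shtop-25 [ 0.5057 -0.0151  0.1569] along boxy 0.0001 boxx 0.0006
stud [ 0.5056 -0.0144  0.1819] along boxy 0.0008 boxx 0.0008
bot [ 0.5059 -0.0161  0.0989] along boxy -0.0009 boxx 0.0004
0.06670383481943716 tinbay [ 0.50535384 -0.01575256  0.032     ] 21.517020836876064
```

```bash
python3 -m inch '[[-0.001,0,0.035,0.2],[0,0,0.03,0],[0,0,0.01,0],[0,0,0,0],[0,0,0,0],[0,0,0,0]]'; python3 -c "
from h import *
to(.5052,-.0165,.056,111.2)"
```

```text
t: 13.65
eef_pos: [0.5069, -0.0174, 0.0752]
tool_rot: [0.001, 0.565, 0.825, 0.001]
contact_force: [0.3, -0.2, -1.2]
gripper_width: 0.552
grasp_force: 52.4
t 13.65 pos [ 0.5069 -0.0174  0.0752] psi 111.17 turn -0.03 then shift [ 0.0015 -0.0013  0.0192] rows 0.4 tilt [ 0.0025 -0.    ] F [ 0.3 -0.2 -1.2] w 0.5515155717668956 g 52.367273569107056
```

```bash
python3 -m inch '[[0.001,-0.0006,0.007,0],[0,0,0.005,0],[0,0,0.004,0],[0,0,0.003,0],[0,0,0.001,0],[0,0,0,0],[0,0,0,0]]'; python3 -c "
from h import *
to(.5052,-.0165,.056,111.2)"
```

```text
t: 14.35
eef_pos: [0.5047, -0.0171, 0.0559]
tool_rot: [0.001, 0.565, 0.825, -0.001]
contact_force: [-10.0, -1.6, 29.7]
gripper_width: 0.555
grasp_force: 55.8
t 14.35 pos [ 0.5047 -0.0171  0.0559] psi 111.15 turn -0.05 then shift [ 0.0004  0.0007 -0.0001] rows 0.0 tilt [-0.0003 -0.0025] F [-10.   -1.6  29.7] w 0.5550897627204637 g 55.78108727931976
```

```bash
python3 -m inch '[[0,0,-0.0005,0],[0,0,0,0],[0,0,0,0],[0,0,0,0],[0,0,-0.02,0],[0,0,-0.04,0],[0,0,-0.04,0],[0,0,-0.04,0],[0,0,0,0],[0,0,0,0]]' 0.075; python3 - <<'E'
from h import *
to(.518,-.2505,.2,111.2)
snap('wrist','w5')
a=cv2.imread('pics/w5.png');cv2.imwrite('pics/w5b.png',cv2.resize(a,(800,600),interpolation=cv2.INTER_CUBIC))
E
```

```text
t: 15.35
eef_pos: [0.5053, -0.0172, 0.1949]
tool_rot: [0.001, 0.566, 0.825, 0.0]
contact_force: [0.1, -0.5, -1.0]
gripper_width: 0.872
grasp_force: 0.0
t 15.35 pos [ 0.5053 -0.0172  0.1949] psi 111.12 turn -0.08 then shift [-0.2221 -0.0725 -0.0051] rows 4.7 tilt [ 0.0018 -0.0005] F [ 0.1 -0.5 -1. ] w 0.8723623386119206 g 0.0
```

View pics/w5b.png

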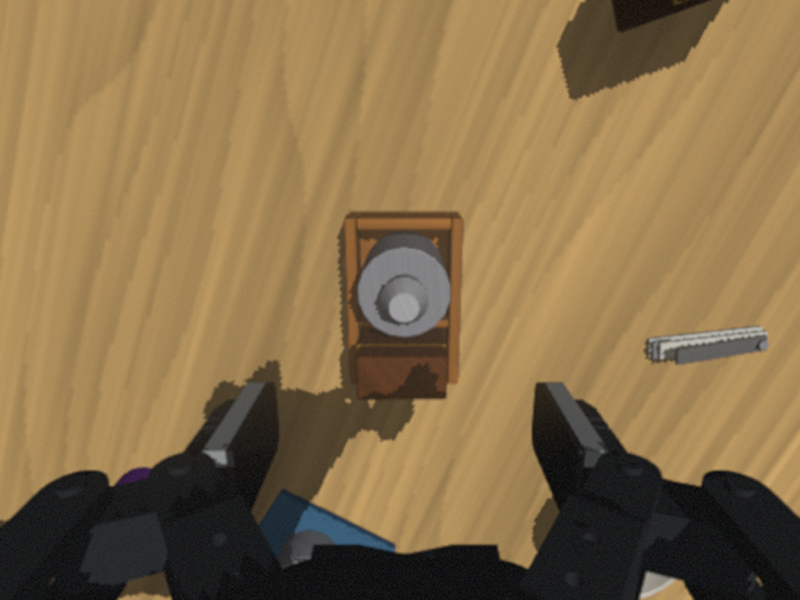

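Both are seated. The stud top is at (404,307), the shoulder centre at (404,291), and the case top corners at (357,358), (448,355), (446,398) and (358,398). I'll measure these and go look at the cap.

```bash
python3 - <<'E'
from h import *
g=lambda p,z:ray('w5',(np.array(p,float)+.5)*.7-.5,z)
print('stud',g([(404,307)],.089),'should',g([(404,291)],.064))
P=g([(357,358),(448,355),(446,398),(358,398)],.072);print('case',P.mean(0))
E1=g([(345,219)],.032)[0];E2=g([(462,219)],.032)[0];print('boxend',(E1+E2)/2)
E
python3 -m inch '[[-0.044,-0.012,0,0],[-0.044,-0.012,0,0],[-0.044,-0.012,0,0],[-0.044,-0.012,0,0],[-0.044,-0.012,0,0],[-0.042,-0.0125,0,0],[0,0,0,0],[0,0,0,0],[0,0,0,0]]' 0.06;python3 - <<'E'
from h import *
to(.518,-.2505,.2,111.2)
snap('wrist','w6')
a=cv2.imread('pics/w6.png');cv2.imwrite('pics/w6b.png',cv2.resize(a,(800,600),interpolation=cv2.INTER_CUBIC))
E
```

```text
stud [[ 0.50558669 -0.0164433   0.089     ]] should [[ 0.50526782 -0.0155858   0.064     ]]
case [ 0.52116772 -0.05941512  0.072     ]
boxend [0.49287452 0.0157661  0.032     ]
t: 16.3
eef_pos: [0.5314, -0.2856, 0.193]
tool_rot: [-0.001, 0.564, 0.825, 0.0]
contact_force: [0.7, -0.2, -0.6]
gripper_width: 0.7
grasp_force: 0.0
t 16.3 pos [ 0.5314 -0.2856  0.193 ] psi 111.27 turn 0.07 then shift [ 0.0376  0.0002 -0.007 ] rows 0.8 tilt [-0.0018  0.0019] F [ 0.7 -0.2 -0.6] w 0.7004641691385772 g 0.0
```

View pics/w6b.png

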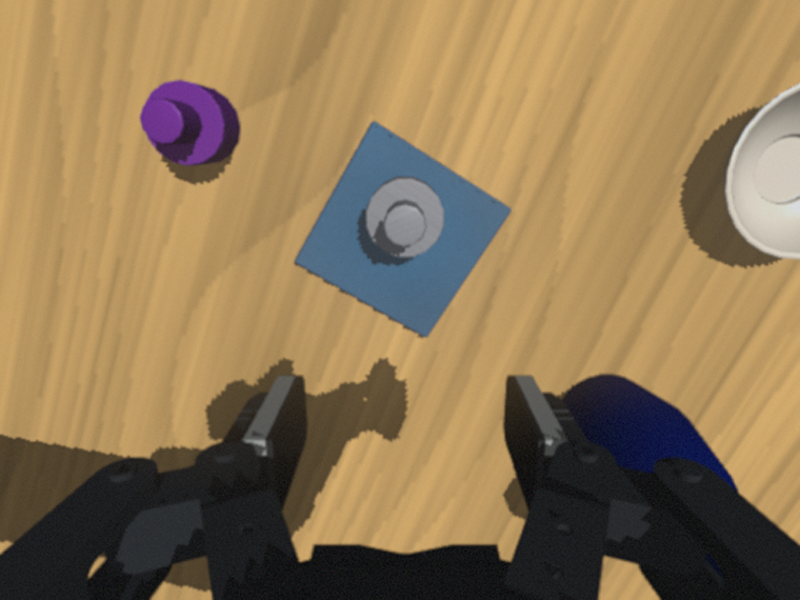

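The wrist view shows the steel cap's knob top at (405,225) and skirt top at (404,218).

```bash
python3 - <<'E'
from h import *
g=lambda p,z:ray('w6',(np.array(p,float)+.5)*.7-.5,z)
P=g([(405,225),(404,218)],[.065,.039]);print(P)
to(*P.mean(0)[:2],.055,111.2)
E
```

```text
[[ 0.51851966 -0.25040737  0.065     ]
 [ 0.51797749 -0.25055794  0.039     ]]
t 16.35 pos [ 0.5317 -0.2853  0.1935] psi 111.31 turn 0.11 then shift [3.740e-02 1.000e-04 1.385e-01] rows 2.9 tilt [-0.0012  0.0015] F [-0.4 -0.5 -0.5] w 0.7035625652329413 g 0.0
```

```bash
python3 -m inch '[[0.0374,0,0.01,0],[0,0,0.04,0],[0,0,0.04,0],[0,0,0.035,0],[0,0,0.01,0],[0,0,0.0035,0],[0,0,0,0],[0,0,0,0]]'; python3 -c "
from h import *
to(.5182,-.2505,.055,111.2)"
```

```text
t: 17.15
eef_pos: [0.5196, -0.2528, 0.0576]
tool_rot: [0.001, 0.565, 0.825, 0.0]
contact_force: [-0.1, 0.3, -0.2]
gripper_width: 0.704
grasp_force: 0.0
t 17.15 pos [ 0.5196 -0.2528  0.0576] psi 111.17 turn -0.03 then shift [ 0.0026 -0.0005  0.0026] rows 0.1 tilt [ 0.0027 -0.0011] F [-0.1  0.3 -0.2] w 0.7035998628470119 g 0.0
```

```bash
python3 -m inch '[[0.002,0,0.0015,0],[0,0,0,0],[0,0,0,0]]';python3 -m inch '[[0,0,0,0],[0,0,0,0],[0,0,0,0],[0,0,0,0],[0,0,0,0],[0,0,0,0],[0,0,0,0]]' 0.0 100; python3 -c "
from h import *
to(.5054,-.0165,.17,111.2)"
```

```text
t: 17.45
eef_pos: [0.5178, -0.2509, 0.0548]
tool_rot: [0.0, 0.565, 0.825, 0.0]
contact_force: [-0.5, 0.4, -0.1]
gripper_width: 0.707
grasp_force: 0.0
t: 18.15
eef_pos: [0.5177, -0.2508, 0.0547]
tool_rot: [0.0, 0.565, 0.825, -0.0]
contact_force: [-1.3, -0.2, 5.5]
gripper_width: 0.223
grasp_force: 97.6
t 18.15 pos [ 0.5177 -0.2508  0.0547] psi 111.15 turn -0.05 then shift [ 0.2229  0.0733 -0.1153] rows 5.2 tilt [ 0.0002 -0.0004] F [-1.3 -0.2  5.5] w 0.2228373053203557 g 97.63031601905823
```

```bash
python3 -m inch '[[0,0,-0.02,0],[0,0,-0.045,0],[0,0,-0.045,0],[0.0446,0.0146,0,0],[0.0446,0.0146,0,0],[0.0446,0.0146,0,0],[0.0446,0.0146,0,0],[0.0445,0.0149,0,0],[0,0,0,0],[0,0,0,0],[0,0,0,0],[0,0,0,0]]'; python3 - <<'E'
from h import *
to(.5054,-.0165,.1107,111.2)
snap('wrist','w7')
a=cv2.imread('pics/w7.png');cv2.imwrite('pics/w7b.png',cv2.resize(a,(800,600),interpolation=cv2.INTER_CUBIC))
E
```

```text
t: 19.35
eef_pos: [0.5055, -0.0182, 0.164]
tool_rot: [-0.0, 0.566, 0.824, -0.0]
contact_force: [0.5, -0.3, -0.6]
gripper_width: 0.224
grasp_force: 97.9
t 19.35 pos [ 0.5055 -0.0182  0.164 ] psi 110.99 turn -0.21 then shift [0.0016 0.0006 0.0533] rows 1.1 tilt [-0.0005 -0.0005] F [ 0.5 -0.3 -0.6] w 0.223718495747568 g 97.87279844284058
```

View pics/w7b.png

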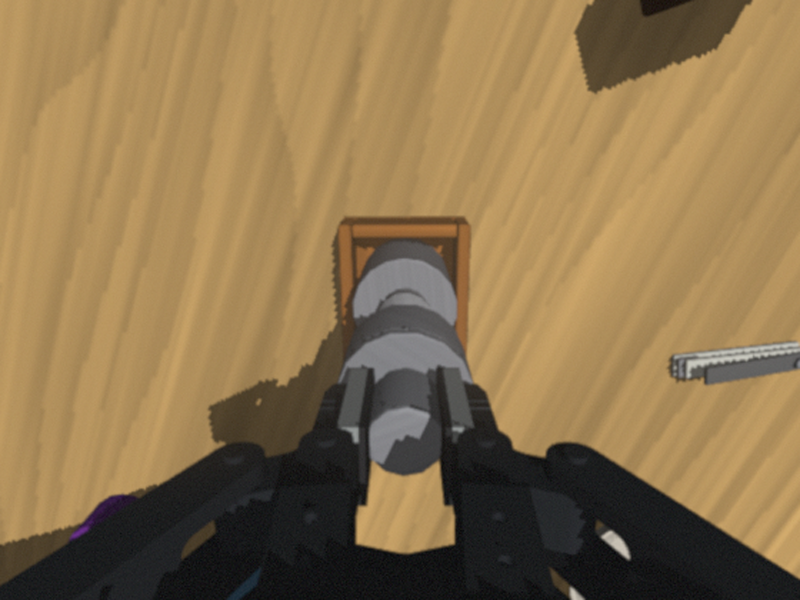

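The cap is held upright. The tin shoulder's far edge is at (405,258) and its sides are at columns 353 and 457. The cap skirt-top's far edge is at (405,333).

```bash
python3 - <<'E'
from h import *
g=lambda p,z:ray('w7',(np.array(p,float)+.5)*.7-.5,z)[0]
o=bot.get_obs();b=o['eef_pos'][2]-.0467;a=np.radians(21.2);u=np.array([-np.sin(a),np.cos(a),0])
print('tin',g([(405,258)],.064)-.025*u,'cap',g([(405,333)],b+.031)-.022*u,'knobtop',g([(405,440)],b+.057))
to(.5054,-.0165,.1107,111.2)
E
```

```text
tin [ 0.50583278 -0.01676635  0.064     ] cap [ 0.5065     -0.01857324  0.14833264] knobtop [ 0.50588716 -0.01718721  0.17433264]
t 19.4 pos [ 0.5054 -0.0181  0.164 ] psi 110.99 turn -0.21 then shift [0.0015 0.0005 0.0533] rows 1.1 tilt [-0.0005 -0.0004] F [ 0.3  0.3 -1.7] w 0.2216863227470731 g 97.87289142608643
```

```bash
python3 -m inch '[[0.0015,0.0006,0.01,0],[0,0,0.01,0],[0,0,0,0],[0,0,0,0],[0,0,0,0],[0,0,0,0]]'; python3 -c "
from h import *
to(.5055,-.0166,.1107,111.2)"
```

```text
t: 20.0
eef_pos: [0.5057, -0.0147, 0.1446]
tool_rot: [0.0, 0.565, 0.825, 0.0]
contact_force: [0.1, -0.4, -1.8]
gripper_width: 0.225
grasp_force: 97.9
t 20.0 pos [ 0.5057 -0.0147  0.1446] psi 111.16 turn -0.04 then shift [-0.0017 -0.0009  0.0339] rows 0.7 tilt [ 0.0005 -0.    ] F [ 0.1 -0.4 -1.8] w 0.22509579246144182 g 97.88918495178223
```

```bash
python3 -m inch '[[-0.0015,-0.0006,0.006,0],[0,0,0.005,0],[0,0,0,0],[0,0,0,0],[0,0,0,0]]'; python3 -c "
from h import *
to(.5055,-.0166,.1107,111.2)"
```

```text
t: 20.5
eef_pos: [0.5056, -0.0163, 0.1333]
tool_rot: [0.0, 0.565, 0.825, 0.0]
contact_force: [0.5, -0.2, -0.8]
gripper_width: 0.221
grasp_force: 97.9
t 20.5 pos [ 0.5056 -0.0163  0.1333] psi 111.16 turn -0.04 then shift [-0.0002 -0.0002  0.0226] rows 0.5 tilt [0.0001 0.0001] F [ 0.5 -0.2 -0.8] w 0.22058894514482671 g 97.88938879966736
```

Aligned, with no side force. I'll press on in small steps.

```bash
python3 -m inch '[[0,0,0.004,0],[0,0,0.004,0],[0,0,0.002,0],[0,0,0,0]]'; python3 -m inch '[[0,0,0.003,0],[0,0,0.002,0],[0,0,0,0]]';python3 -m inch '[[0,0,0.003,0],[0,0,0.002,0],[0,0,0,0],[0,0,0,0]]'
```

```text
t: 20.9
eef_pos: [0.505, -0.0166, 0.1228]
tool_rot: [-0.0, 0.565, 0.825, -0.0]
contact_force: [-0.2, -1.1, -1.1]
gripper_width: 0.226
grasp_force: 97.9
t: 21.2
eef_pos: [0.5053, -0.0163, 0.1179]
tool_rot: [-0.0, 0.565, 0.825, -0.0]
contact_force: [0.8, 0.4, -1.9]
gripper_width: 0.22
grasp_force: 97.9
t: 21.6
eef_pos: [0.5053, -0.0164, 0.1131]
tool_rot: [-0.0, 0.565, 0.825, -0.0]
contact_force: [-0.3, 1.5, -3.0]
gripper_width: 0.227
grasp_force: 97.9
```

```bash
python3 -m inch '[[0,0,0.002,0],[0,0,0.0005,0],[0,0,0,0],[0,0,0,0]]'; python3 -m inch '[[0,0,0.0005,0],[0,0,0,0],[0,0,0,0]]'
```

```text
t: 22.0
eef_pos: [0.5056, -0.0164, 0.1108]
tool_rot: [0.0, 0.565, 0.825, 0.0]
contact_force: [-0.0, 0.2, -2.6]
gripper_width: 0.223
grasp_force: 97.9
t: 22.3
eef_pos: [0.5057, -0.0164, 0.1107]
tool_rot: [0.0, 0.565, 0.825, 0.0]
contact_force: [-2.8, -0.1, 5.4]
gripper_width: 0.225
grasp_force: 98.2
```

```bash
python3 -m inch '[[0,0,0.0005,0],[0,0,0,0],[0,0,0,0],[0,0,0,0]]'
```

```text
t: 22.7
eef_pos: [0.5057, -0.0164, 0.1106]
tool_rot: [0.0, 0.565, 0.825, -0.0]
contact_force: [-4.4, -0.4, 11.8]
gripper_width: 0.22
grasp_force: 99.0
```

```bash
python3 -m inch '[[0,0,0.0003,0],[0,0,0,0],[0,0,0,0],[0,0,0,0],[0,0,0,0],[0,0,0,0],[0,0,0,0],[0,0,0,0]]'
```

```text
t: 23.5
eef_pos: [0.5058, -0.0164, 0.1106]
tool_rot: [0.001, 0.565, 0.825, -0.0]
contact_force: [-4.6, -0.4, 13.3]
gripper_width: 0.224
grasp_force: 99.3
```

```bash
python3 -c "
from station import bot
print(bot.hand_in())"
```

```text
the job is handed in; nothing more can be done
None
```

I packed the tin and seal case in their bays, pressed the cap home on the tin, and handed in at about 23.5 s with the gripper still pressing at about 13 N; I didn't see the click as a force peak, and no verdict came back.

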